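Close a swing clamp on a milled block

ROBOT

A 6-joint arm with a two-finger parallel gripper is mounted at the origin on a cart in front of the work surface, level with it; the furniture and walls round the work are solid. World frame = base frame: x ahead of the robot, y to its left, z up, the work surface at z = 0. Lengths are in mm, angles in rad, forces in N, time in s.
With the tool pointing down it reaches from about 275 to 750 mm from the base axis. Payload 10.2 kg.
Tool frame: the origin (TCP) lies at the centre of the arm's flange, where the gripper is bolted on; the fingertips stand ctrl.tip_reach ahead of it and the grasp point (between the pads) lies 155 mm ahead of it (ctrl.tip_reach is the distance from the TCP to the fingertips, in mm); z points along the fingers, y is the direction in which the jaws open and shut (so a half turn about z gives the same grasp; the last joint's range is limited). The gripper opens to 85 mm and grips with 20 to 120 N. Pads are 22 mm wide; open, the fingers measure 114 mm over their backs; the gripper's body (76 mm by 85 mm) begins 54 mm behind the grasp point. The pads swing forward as they close: fully open they stand 13 mm farther back than shut.
Start: joints at [1.084, 0.313, 1.498, -0, 1.331, -0.223], TCP at [136.908, 506.842, 404.694] pointing down, gripper open.
Joint ranges: [-2.94, 2.94], [-0.97, 2.17], [0.19, 2.56], [-1.23, 4.37], [0.02, 3.11], [-2.88, 2.88]. Speed limits (rad/s): [2.39, 2.39, 3.01, 3.14, 3.14, 3.14].

INTERFACE

Orientations are given as a unit quaternion [w, x, y, z].
In Python, from rig import ctrl, viewer gives the robot as it stands.
- The arm moves only by the tool drive_tool, never from a script. Its argument "rows" is a list that holds one entry, the list of rows, each a list of 6 numbers: the shift along the world's x, y, z normalised to -1 to 1, where 1 is 0.1 m, then the turn, a rotation vector about the world's x, y, z normalised to -1 to 1, where 1 is 90 degrees. A call has 1 to 10 rows; each row is the pose to reach, as a shift and turn from the pose measured when the call began; what a row does not reach only later rows make up. A row lasts 1/8 s, in which the tool goes at most 62.5 mm and 10.7 degrees, less where a joint would pass 70% of its speed; a pose out of reach is approached as far as the arm can. A call with a number of a shift or a turn outside -1 to 1 is refused whole. A call with a gripper value outside its range is refused whole. "fingers" is the opening, from -1 (shut) to 1 (fully open), set as the call begins (left out, the last holds). The fingers move at their own pace and stop on an object; "force" is the grip in N (left out, the last holds). Time passes only in rows, so rows that repeat a pose let the fingers close. It gives the time, the measured TCP pose, the force and the opening at its end, in the units of the state.
- ctrl.sense(): the state, without advancing time (a new reading comes with each control period).
- viewer.capture(name): name is "scene" or "top"; returns the picture (420x560x3 uint8, red, green, blue); there is no depth.
- viewer.calibration(name): a dict with "mtx" (3x3 intrinsics, pixels), "dist_coeffs" ([k1, k2, p1, p2, k3] as OpenCV has them; the pictures are not rectified), "extrinsics" (4x4, takes a point from camera to world coordinates). Camera axes: x right, y up, looking along -z (the intrinsics and any distortion apply to the point x, -y, -z); pixel columns grow to the right and rows downward; lengths in mm; the calibration is good to about 2 mm. A picture is of the moment at which its call begins. calibration takes no time and is no camera call.
- ctrl.finish_job(): hands the job in, once; it reports no verdict.
The state is a dict: "time_s": time; "joints": joint angles; "dq": joint speeds; "tau": joint torques, N m; "eef_pos": TCP position; "ee_rot": TCP orientation; "force": force on the tool from outside, world axes, zero at the start; "wrist_torque": the same for the moment, N m; "grip_width": opening from 0.0 (shut) to 1.0 (fully open).
Only numpy, scipy, OpenCV 4.12 (cv2) and the standard library are available. Lean on these libraries where they do the work, as an engineer would, in place of code of your own. Each camera call takes 0.05 s, during which the arm holds its last target.

TASK

Clamp the milled block in the small blue swing clamp: with a finger, push the strap round by its yellow tab until it lies over the block against its stop, and only then press the red cam lever all the way down so that the pad holds the block. Only push and press: do not lift or shift the block, do not disturb the bush, the ring gauge and the tin beside the clamp, and take the hand away at the end.

Things in the scene. Friction and masses are not known exactly. Their poses are not given: they have to be found in the camera images.
- swing_clamp: Clamp bolted to the bench, yaw within 0.4 rad. Origin: on the bench under the axis of the steel post on which the strap turns; z up. Blue base plate 210 x 140 x 12 mm, from 165 mm on the -x side to 45 mm on the +x side, 70 mm to either y side. The block's nest is centred 100 mm from the origin along -x. A steel stop pin stops the closed strap.
- strap (a joint): Angle a (rad) of the steel strap about the post: it points from the post along (-cos a, +sin a) in swing_clamp's frame. 0 = closed on its stop, over the block; 1.45 = fully open. Starts 0.8 to 1.35. Stays where it is left; 1 N at the tab moves it. Strap 30 mm wide, reaches 165 mm from the post, underside 40 mm, top 50 mm above the bench.
- tab_face (a point): Centre of the push face of the yellow upright tab at the strap's free end, 151 mm out from the post, 65 mm above the bench. The face is 28 mm long, 45 to 85 mm above the bench, flush with the strap's edge (15 mm off its centre line), and looks along +y of this point; push it toward -y to close the strap. The frame turns with the strap: -x points from post to tab.
- lever (a joint): Angle (rad) of the red cam lever, hinged on the strap's centre line 100 mm from the post axis, 66 mm above the bench. 0 = up, 1.08 rad above level; 1.08 = down, level, at its stop. The handle points back toward the post and swings in the upright plane along the strap. Stays where left; 2 to 4 N at its end moves it. From 0.65 on the pad presses the block, about 9 N at the stop.
- lever_end (a point): On the upper face of the red handle near its free end, 78 mm from the lever's hinge (the handle ends 10 mm farther; it is 20 mm wide, 11 mm thick). 72 mm above the bench when down, about 137 mm when up; the upper face then looks up and away from the post. Press here, down and toward the post.
- pad: Round rubber clamping pad, 22 mm across, under the strap below the lever's hinge; its origin lies on the pad's centre line at bench height (36 mm below the pad while the lever is up) and goes round with the strap. Clears the block by 4 mm while the lever is up.
- block_center (a point): Centre of the milled aluminium block, 70 x 100 x 20 mm, loose in the nest of low rails, its underside 12 mm and its top 32 mm above the bench.
- brass_bush_center (a point): Centre of the flanged brass bush standing upright, 48 mm across, 38 mm high, loose on the bench beside the clamp; to be left alone.
- gauge_ring_center (a point): Centre of the flat grey steel ring gauge, 68 mm across, 20 mm high, loose on the bench beside the clamp; to be left alone.
- grease_tin_center (a point): Centre of the round green grease tin with a pale lid, 77 mm across, 56 mm high, loose on the bench beside the clamp; to be left alone.

How it is judged:
By the outcome, as a careful person would: the job done as asked, in the order asked, and still so for the second after the job is handed in, with the robot touching nothing.
It also fails if it takes over 51 s, if anything falls off the work surface, if the arm or the gripper's body presses on something with over 40 N, if the wrist force passes 120 N, or if a joint passes its speed limit or range.

## Working session

There is one attempt and no reset: what is moved stays moved. The work goes in short steps, Python scripts to look and compute and a tool call to move; the robot and the scene stay as the last step left them, time stands still between calls to the robot, and variables do not carry over. Pictures are saved under pics/ and viewed, and the job is handed in when it is done.

Besides the shell and the picture viewer there is one more tool, called after "Request:" as name(argument=value, ...) on one line, values as JSON. drive_tool: Moves the arm, as the interface text tells. Scaled input: -1 to 1 covers 0.1 m each way for a shift and 90 degrees each way for a turn. Its arguments: {"type":"object","properties":{"rows":{"type":"array","items":{"type":"array","items":{"type":"array","items":{"type":"number"}}}},"fingers":{"type":"number"},"force":{"type":"number"}},"required":["rows"]}

```bash
mkdir -p pics; ls; python3 - <<'E'
from rig import ctrl, viewer
import cv2
s=ctrl.sense(); print(s, ctrl.tip_reach)
for n in("scene","top"):
    im=viewer.capture(n); cv2.imwrite(f"pics/{n}0.png",im[:,:,::-1]); print(viewer.calibration(n))
E
```

```text
pics
{'time_s': 0.0, 'joints': array([ 1.08360219e+00,  3.13458137e-01,  1.49844432e+00,  1.37184437e-05,
        1.33101002e+00, -2.23390171e-01]), 'dq': array([-0.0004446 , -0.00099811, -0.00210819, -0.00123781,  0.00028404,
        0.00169477]), 'tau': array([ 1.01393875e-03, -4.12285924e+01, -2.59725237e+01, -1.93125734e-04,
        4.30302156e-03,  7.20641765e-06]), 'eef_pos': array([136.88343669, 506.80117934, 404.12804098]), 'ee_rot': array([-2.35805725e-04,  1.31521430e-01,  9.91313108e-01, -6.16379919e-04]), 'force': array([-0.06557706,  0.04201273, -0.78697955]), 'wrist_torque': array([-3.73872820e-05,  5.79276026e-03,  1.72438188e-02]), 'grip_width': 1.0013882511705499} 173.4
{'mtx': array([[513.22356478,   0.        , 272.44525125],
       [  0.        , 513.22356478, 217.31996379],
       [  0.        ,   0.        ,   1.        ]]), 'dist_coeffs': array([-0.16698809,  0.        ,  0.        ,  0.        ,  0.        ]), 'extrinsics': array([[ 4.87198757e-01,  6.38807359e-01, -5.95451534e-01,
        -8.89152735e+01],
       [-8.73201411e-01,  3.66119222e-01, -3.21676875e-01,
        -3.01027687e+02],
       [ 1.25166977e-02,  6.76669693e-01,  7.36180317e-01,
         9.54273258e+02],
       [ 0.00000000e+00,  0.00000000e+00,  0.00000000e+00,
         1.00000000e+00]])}
{'mtx': array([[424.49680833,   0.        , 284.62618226],
       [  0.        , 424.49680833, 209.58573201],
       [  0.        ,   0.        ,   1.        ]]), 'dist_coeffs': array([-0.0845092,  0.       ,  0.       ,  0.       ,  0.       ]), 'extrinsics': array([[ 1.40528827e-02,  9.95718073e-01, -9.13675873e-02,
         4.85304741e+02],
       [-9.99725263e-01,  1.22772903e-02, -1.99666210e-02,
         4.41698956e+01],
       [-1.87593790e-02,  9.16230739e-02,  9.95617044e-01,
         1.09841698e+03],
       [ 0.00000000e+00,  0.00000000e+00,  0.00000000e+00,
         1.00000000e+00]])}
```

View pics/scene0.png

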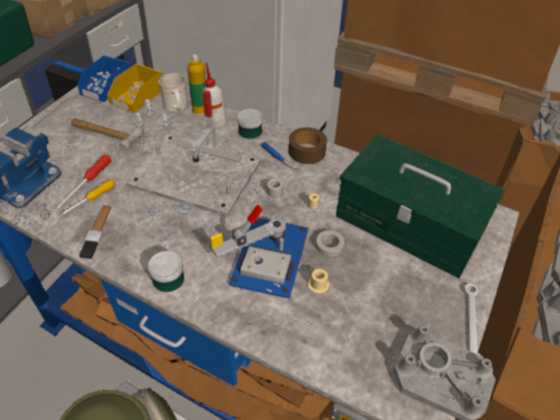

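View pics/top0.png

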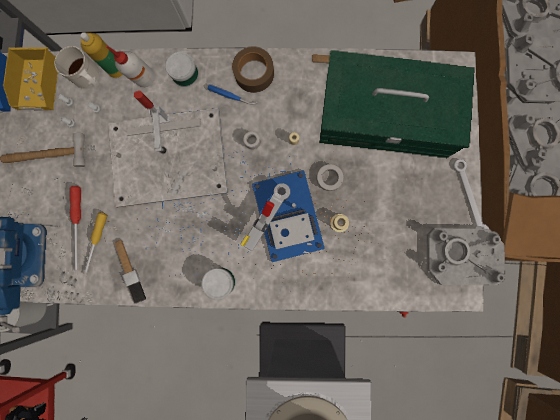

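```bash
python3 - <<'E'
import cv2
a=cv2.imread("pics/top0.png")[150:310,180:380]; cv2.imwrite("pics/t0z.png",cv2.resize(a,None,fx=4,fy=4,interpolation=cv2.INTER_CUBIC)[:600])
b=cv2.imread("pics/scene0.png")[180:310,140:350]; cv2.imwrite("pics/s0z.png",cv2.resize(b,None,fx=3.8,fy=3.8,interpolation=cv2.INTER_CUBIC))
E
```

```text
(no output)
```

View pics/t0z.png

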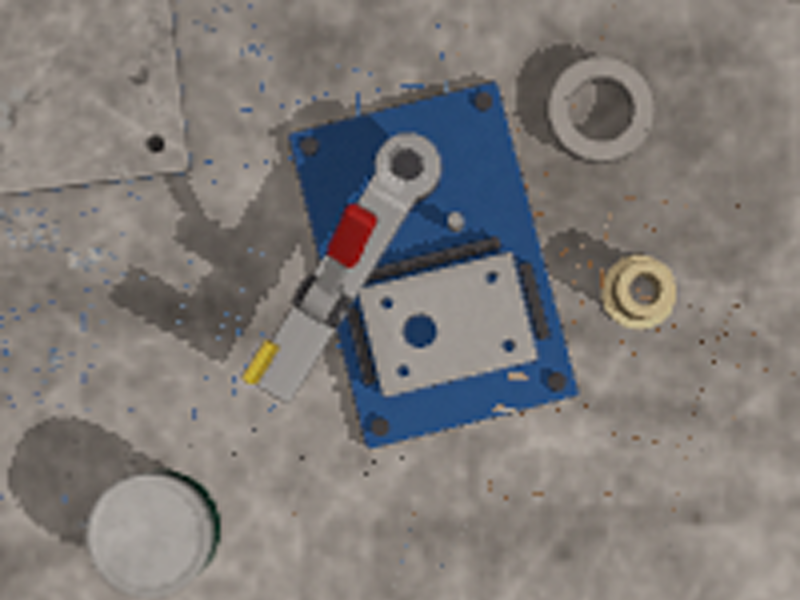

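View pics/s0z.png

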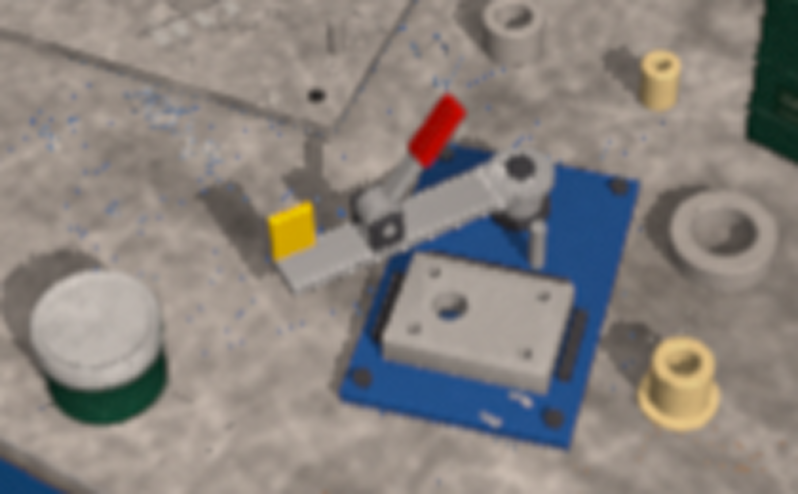

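```bash
cat > h.py <<'E'
import numpy as np, cv2
from rig import ctrl, viewer
def proj(n,P):
    c=viewer.calibration(n); E=np.linalg.inv(c['extrinsics']); P=np.atleast_2d(P).astype(float)
    q=P@E[:3,:3].T+E[:3,3]; q=q*[1,-1,-1]
    return cv2.projectPoints(q.reshape(-1,1,3),np.zeros(3),np.zeros(3),c['mtx'],c['dist_coeffs'])[0].reshape(-1,2)
def ray(n,uv,z):
    c=viewer.calibration(n); E=c['extrinsics']
    p=cv2.undistortPoints(np.array(uv,float).reshape(-1,1,2),c['mtx'],c['dist_coeffs']).reshape(-1,2)
    d=np.c_[p[:,0],-p[:,1],-np.ones(len(p))]@E[:3,:3].T; o=E[:3,3]
    return o+d*((z-o[2])/d[:,2])[:,None]
def clampw(p,P): # clamp frame->world
    c,s=np.cos(p[2]),np.sin(p[2]); P=np.atleast_2d(P).astype(float)
    return np.c_[p[0]+c*P[:,0]-s*P[:,1], p[1]+s*P[:,0]+c*P[:,1],P[:,2]]
def strap(p,a,P): # P: (along,side(+y at tab frame),z)
    P=np.atleast_2d(P).astype(float); c,s=np.cos(a),np.sin(a)
    # tab frame: -x along (-c,s) ; +y = (s,c)
    return clampw(p,np.c_[-c*P[:,0]+s*P[:,1], s*P[:,0]+c*P[:,1],P[:,2]])
E
cat > fit.py <<'E'
from h import *
from scipy.optimize import least_squares
tz=lambda L: np.array(L)/4+[180,150]
sz=lambda L: np.array(L)/3.8+[140,180]
C=[[45,70,12],[45,-70,12],[-165,-70,12],[-165,70,12]]
tC=tz([[290,133],[495,82],[578,395],[370,447]]); sC=sz([[638,182],[570,448],[342,398]])
S=[[165,-15,50],[165,15,85],[137,15,85]]
def f(p):
    r=[proj('top',clampw(p,C))-tC, proj('scene',clampw(p,C)[1:])-sC,
       proj('top',strap(p,p[3],[[165,-15,50],[165,15,85]]))-tz([[286,402],[244,380]]),
       proj('scene',strap(p,p[3],[[165,-15,50]]))-sz([[297,290]])]
    return np.vstack(r).ravel()
r=least_squares(f,[480,40,.2,1.0],x_scale=[10,10,.1,.1]);p=r.x
print(p.round(4)); print(f(p).reshape(-1,2).round(1))
np.save('p.npy',p)
for n,im in(('top','t'),('scene','s')): 
    print(n)
print('tab',strap(p,p[3],[151,15,65]),'closed',strap(p,0,[151,15,65]))
print('post top', clampw(p,[0,0,60]))
print('lever end up closed',strap(p,0,[63,0,137]),'down',strap(p,0,[22,0,72]))
t=tz([[148,533],[638,292],[600,108]])
print('tin',ray('top',t[:1],56),'bush',ray('top',t[1:2],38),'ring',ray('top',t[2:],20))
for n in('top','scene'):
    im=cv2.imread(f'pics/{n}0.png'); im=cv2.resize(im,None,fx=4,fy=4,interpolation=cv2.INTER_CUBIC)
    def ln(P,col):
        q=((proj(n,P)+.5)*4).astype(int); cv2.polylines(im,[q],True,col,1)
    ln(clampw(p,C),(0,255,0)); a=p[3]
    ln(strap(p,a,[[165,-15,50],[165,15,50],[0,15,50],[0,-15,50]]),(0,0,255))
    ln(strap(p,a,[[165,15,85],[137,15,85],[137,15,50],[165,15,50]]),(255,0,255))
    ln(strap(p,a,[[100,0,66],[100-78*.47,0,137]]),(255,255,0))
    x,y=(720,600) if n=='top' else (560,700)
    cv2.imwrite(f'pics/fit_{n}.png',im[y:y+600,x:x+800])
E
python3 fit.py
```

```text
[6.266216e+02 7.180640e+01 2.663000e-01 8.036000e-01]
[[-0.4  0.3]
 [ 0.7 -0.4]
 [ 0.8  0.1]
 [-0.4  0.9]
 [ 1.2 -0.4]
 [ 0.5 -0.9]
 [-0.7 -0.9]
 [ 0.8  0.8]
 [-0.7 -0.2]
 [-0.9  0.1]]
top
scene
tab [[504.57194946 161.9722619   65.        ]] closed [[476.99752237  46.53507884  65.        ]]
post top [[626.62158847  71.80638357  60.        ]]
lever end up closed [[565.84280111  55.22509875 137.        ]] down [[605.39725003  66.01609363  72.        ]]
tin [[397.97701813 227.98368886  56.        ]] bush [[550.64367676 -72.20541743  38.        ]] ring [[669.7459461  -49.57089217  20.        ]]
```

```bash
sleep 1
```

```text
(no output)
```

View pics/fit_top.png

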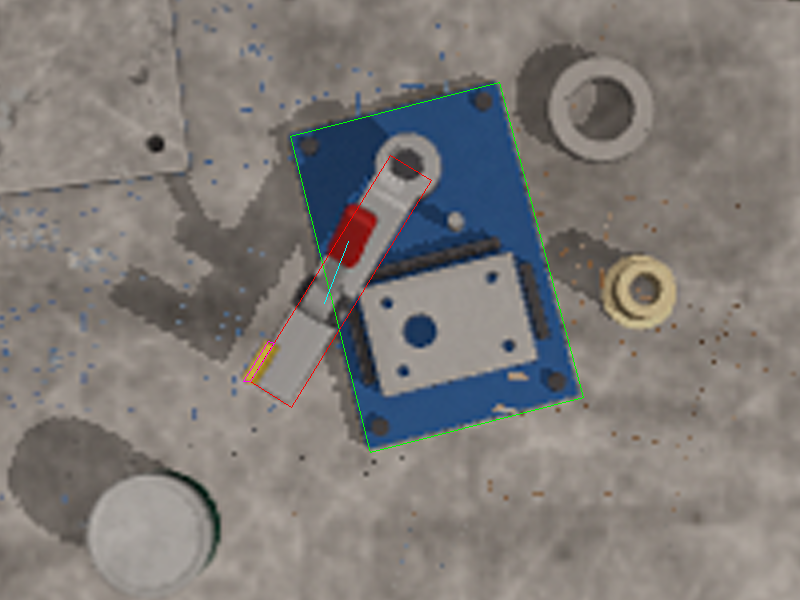

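View pics/fit_scene.png

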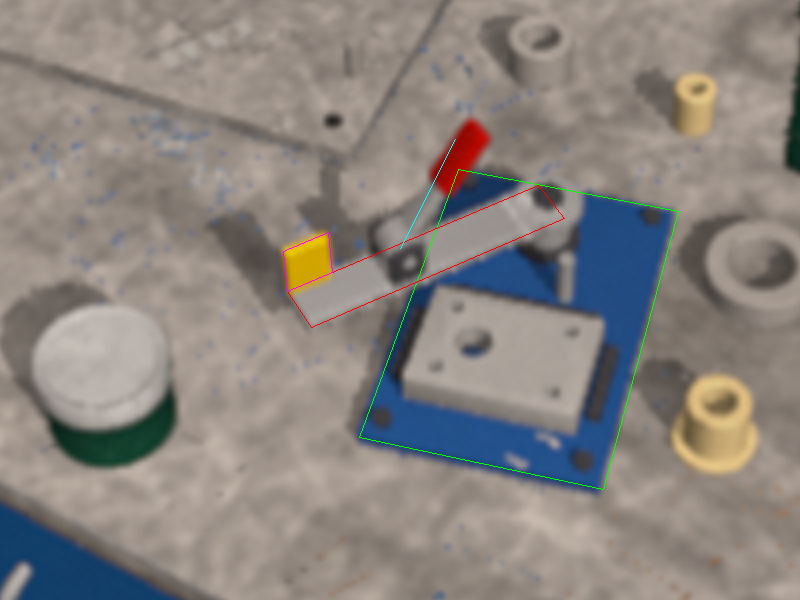

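Request:
drive_tool(rows=[[[0.33,-0.26,0,0,0,0],[0.66,-0.52,0,0,0,0],[1.0,-0.77,0,0,0,0],[1.0,-0.77,0,0,0,0]]], fingers=-1, force=30)

```text
time_s: 0.6
eef_pos: [238.5, 428.7, 404.0]
ee_rot: [-0.0, 0.133, 0.991, -0.001]
force: [-0.2, 0.3, -0.7]
grip_width: 0.145
```

Request:
drive_tool(rows=[[[0.33,-0.26,0,0,0,0],[0.66,-0.52,0,0,0,0],[1.0,-0.77,0,0,0,0],[1.0,-0.77,0,0,0,0]]])

```text
time_s: 1.1
eef_pos: [339.7, 350.9, 403.6]
ee_rot: [-0.0, 0.135, 0.991, -0.001]
force: [-0.3, 0.0, -0.4]
grip_width: 0.0
```

Request:
drive_tool(rows=[[[0.33,-0.26,0,0,0,0],[0.66,-0.52,0,0,0,-0.08],[1.0,-0.77,0,0,0,-0.17],[1.0,-0.77,0,0,0,-0.17]]])

```text
time_s: 1.6
eef_pos: [440.5, 273.6, 403.1]
ee_rot: [-0.001, 0.266, 0.964, -0.001]
force: [0.4, 0.4, 0.2]
grip_width: -0.006
```

```bash
cat > st.py <<'E'
from h import *
from scipy.spatial.transform import Rotation as R
s=ctrl.sense(); q=s['ee_rot']; M=R.from_quat([q[1],q[2],q[3],q[0]]).as_matrix()
tip=s['eef_pos']+M[:,2]*ctrl.tip_reach
print(s['time_s'],'tcp',s['eef_pos'].round(1),'tip',tip.round(1),'reach',ctrl.tip_reach,'zax',M[:,2].round(3),'yang',np.degrees(np.arctan2(M[1,1],M[0,1])).round(1),'F',s['force'].round(1),'g',round(s['grip_width'],3),'j',s['joints'].round(2))
E
python3 st.py
```

```text
1.6 tcp [440.5 273.6 403.1] tip [440.1 273.3 229.7] reach 173.4 zax [-0.002 -0.002 -1.   ] yang 59.1 F [0.4 0.4 0.2] g -0.006 j [ 0.33  0.3   1.52 -0.    1.33 -0.7 ]
```

Request:
drive_tool(rows=[[[0.3,-0.25,-0.2,0,0,0],[0.6,-0.5,-0.5,0,0,0],[0.88,-0.72,-0.85,0,0,0],[0.88,-0.72,-0.85,0,0,0]]])

```text
time_s: 2.1
eef_pos: [528.5, 201.8, 315.4]
ee_rot: [-0.003, 0.266, 0.964, -0.002]
force: [-0.8, 0.1, -0.6]
grip_width: -0.003
```

```bash
cat > pic.py <<'E'
import sys
from h import *
k=sys.argv[1]
t=viewer.capture('top'); s=viewer.capture('scene')
for n,im,x,y in(('t',t,180,150),('s',s,150,150)):
    c=cv2.resize(im[y:y+150,x:x+200,::-1],None,fx=4,fy=4,interpolation=cv2.INTER_CUBIC); cv2.imwrite(f'pics/{n}{k}.png',c)
E
python3 pic.py 1; python3 st.py
```

```text
2.2 tcp [527.8 203.  318.4] tip [527.3 202.7 145. ] reach 173.4 zax [-0.003 -0.001 -1.   ] yang 59.2 F [ 0.3 -0.3  0.4] g -0.0 j [ 0.16  0.48  1.49 -0.    1.17 -0.87]
```

View pics/s1.png

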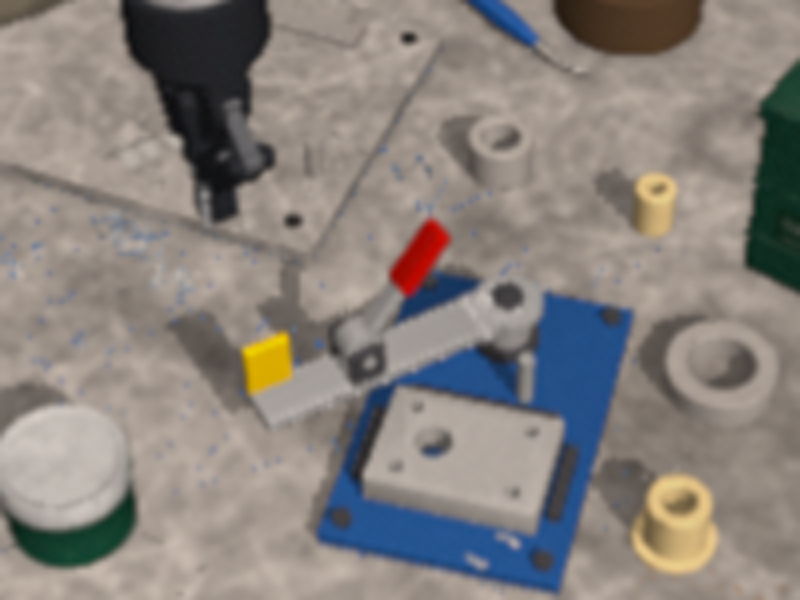

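View pics/t1.png

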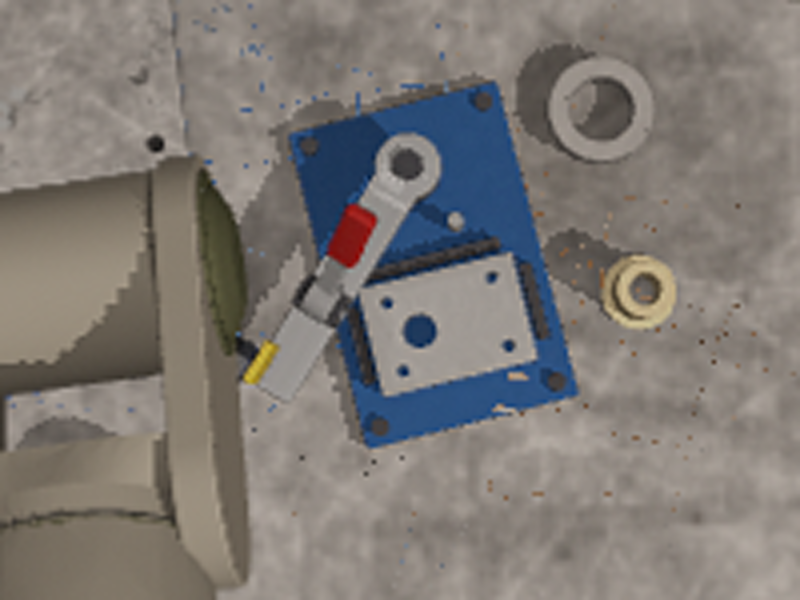

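```bash
python3 - <<'E'
from h import *
for z in(145,132,158): print(z,(proj('scene',[527.3,202.7,z])-[150,150])*4)
p=np.load('p.npy')
# plan: tip centre with 14.5 offset
for a in(.8036,.6,.4,.2,.0,-.03):
    w=strap(p,a,[151,15+14.5,58])[0]; print(a,w.round(1),'yang',np.degrees(np.pi/2-a+p[2]).round(1))
E
```

```text
145 [[217.26748269 213.86119262]]
132 [[219.24466267 230.19606814]]
158 [[215.26290466 197.25107732]]
0.8036 [512.  174.4  58. ] yang 59.2
0.6 [493.6 149.1  58. ] yang 70.9
0.4 [480.9 121.2  58. ] yang 82.3
0.2 [474.   91.2  58. ] yang 93.8
0.0 [473.2  60.5  58. ] yang 105.3
-0.03 [473.6  55.9  58. ] yang 107.0
```

Request:
drive_tool(rows=[[[0,0,-0.3,0,0,0],[0,0,-0.6,0,0,0],[0,0,-0.87,0,0,0],[0,0,-0.87,0,0,0]]])

```text
time_s: 2.7
eef_pos: [526.8, 204.3, 231.3]
ee_rot: [-0.002, 0.265, 0.964, -0.001]
force: [0.5, -1.0, 0.5]
grip_width: -0.002
```

```bash
python3 st.py; python3 pic.py 2;
```

```text
2.7 tcp [526.8 204.3 231.3] tip [526.  204.   57.9] reach 173.4 zax [-0.005 -0.001 -1.   ] yang 59.3 F [ 0.5 -1.   0.5] g -0.002 j [ 0.16  0.59  1.57 -0.    0.99 -0.87]
```

View pics/s2.png

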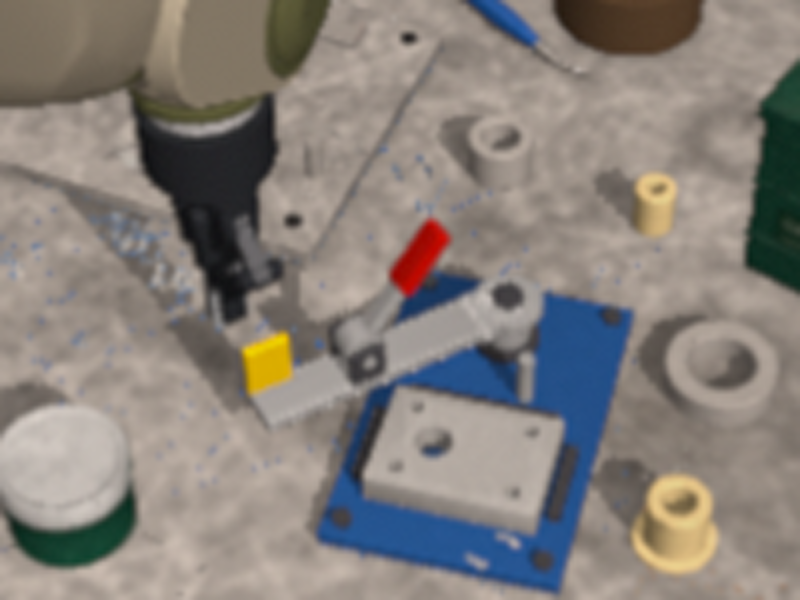

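Request:
drive_tool(rows=[[[-0.07,-0.15,0,0,0,0],[-0.14,-0.29,0,0,0,0],[-0.23,-0.42,0,0,0,0.06],[-0.32,-0.55,0,0,0,0.13],[-0.39,-0.69,0,0,0,0.19],[-0.45,-0.83,0,0,0,0.25],[-0.45,-0.83,0,0,0,0.25]]])

```text
time_s: 3.68
eef_pos: [482.3, 119.8, 233.7]
ee_rot: [0.0, 0.073, 0.997, -0.001]
force: [-0.1, -0.2, 0.1]
grip_width: 0.001
```

```bash
python3 st.py; python3 pic.py 3;
```

```text
3.675 tcp [482.3 119.8 233.7] tip [482.3 119.7  60.3] reach 173.4 zax [ 0.    -0.001 -1.   ] yang 81.6 F [-0.1 -0.2  0.1] g 0.001 j [ 0.01  0.46  1.78 -0.    0.9  -1.42]
```

View pics/s3.png

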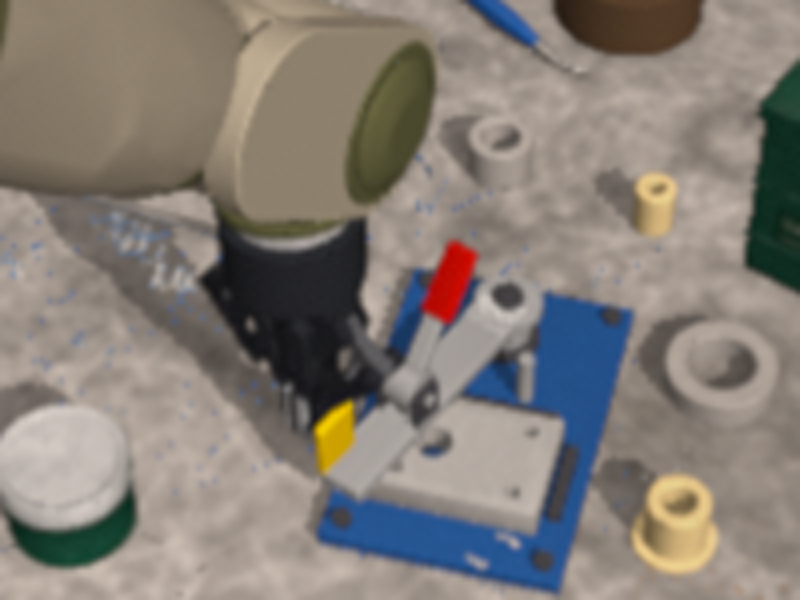

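Request:
drive_tool(rows=[[[-0.05,-0.14,-0.01,0,0,0.07],[-0.08,-0.28,-0.01,0,0,0.13],[-0.09,-0.4,-0.01,0,0,0.18],[-0.09,-0.5,-0.01,0,0,0.23],[-0.09,-0.5,-0.01,0,0,0.23]]])

```text
time_s: 4.4
eef_pos: [473.8, 70.7, 232.7]
ee_rot: [0.0, -0.106, 0.994, -0.0]
force: [0.5, -0.3, 0.4]
grip_width: 0.001
```

Request:
drive_tool(rows=[[[0,-0.03,0,0,0,0.01],[0,-0.06,0,0,0,0.03],[0,-0.06,0,0,0,0.03]]])

```text
time_s: 4.78
eef_pos: [473.8, 64.8, 232.7]
ee_rot: [0.001, -0.129, 0.992, -0.0]
force: [0.2, 0.6, 0.1]
grip_width: 0.0
```

```bash
python3 st.py; python3 pic.py 4;
```

```text
4.775 tcp [473.8  64.8 232.7] tip [474.   64.7  59.3] reach 173.4 zax [ 0.001 -0.001 -1.   ] yang 104.9 F [0.2 0.6 0.1] g 0.0 j [-0.11  0.43  1.84 -0.    0.87 -1.94]
```

View pics/s4.png

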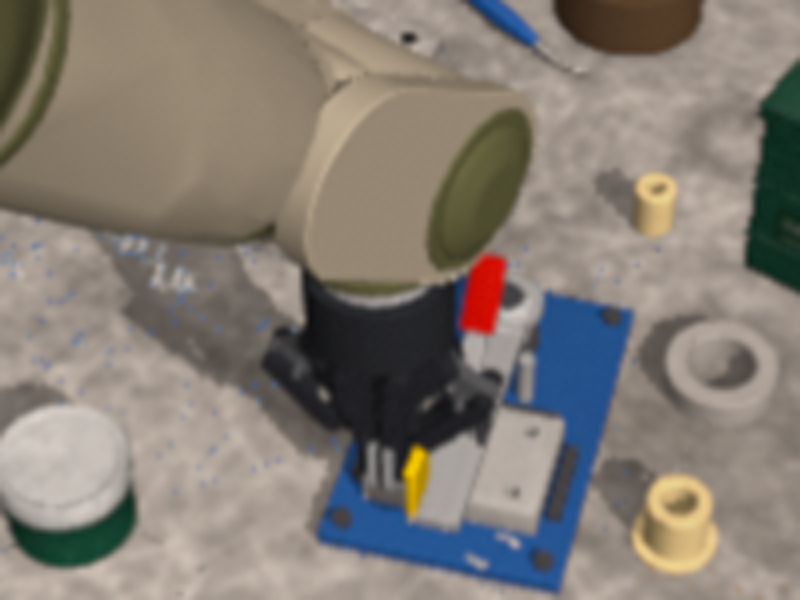

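View pics/t4.png

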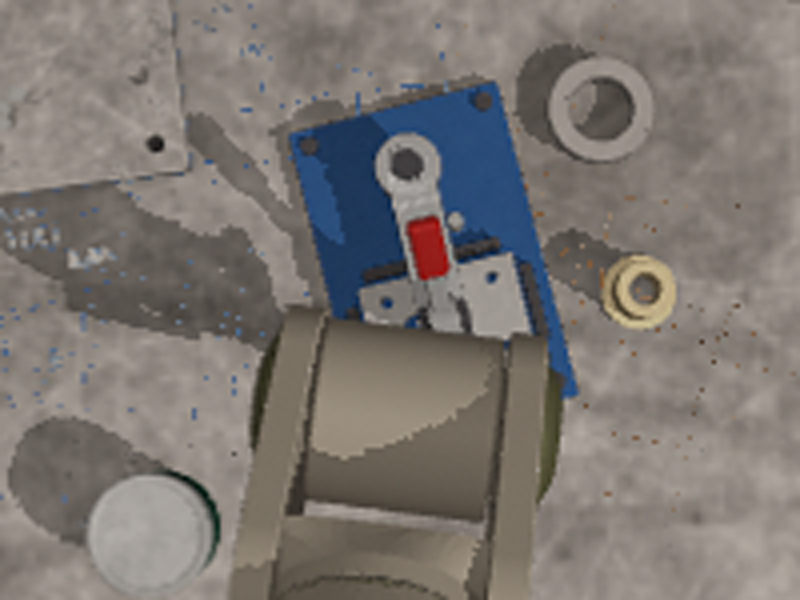

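Request:
drive_tool(rows=[[[0,-0.02,0,0,0,0],[0,-0.03,0,0,0,0],[0,-0.03,0,0,0,0]]])

```text
time_s: 5.25
eef_pos: [473.8, 62.0, 232.7]
ee_rot: [0.001, -0.129, 0.992, -0.0]
force: [0.1, 4.1, -0.3]
grip_width: 0.007
```

Request:
drive_tool(rows=[[[0,-0.01,0,0,0,0],[0,-0.02,0,0,0,0],[0,-0.02,0,0,0,0]]])

```text
time_s: 5.62
eef_pos: [473.8, 61.2, 232.7]
ee_rot: [0.001, -0.129, 0.992, 0.001]
force: [1.9, 15.9, -0.6]
grip_width: -0.003
```

Request:
drive_tool(rows=[[[0,-0.01,0,0,0,0],[0,-0.02,0,0,0,0],[0,-0.02,0,0,0,0]]])

```text
time_s: 6.0
eef_pos: [473.7, 60.6, 232.8]
ee_rot: [0.002, -0.129, 0.992, 0.003]
force: [2.4, 18.0, -0.9]
grip_width: 0.003
```

Request:
drive_tool(rows=[[[-0.04,0.15,0,0,0,0],[-0.08,0.3,0.0,0,0,0],[-0.08,0.3,0.4,0,0,0],[-0.08,0.3,0.8,0,0,0],[-0.08,0.3,1.0,0,0,0],[-0.08,0.3,1.0,0,0,0]]])

```text
time_s: 6.75
eef_pos: [465.6, 91.0, 333.7]
ee_rot: [0.003, -0.129, 0.992, 0.003]
force: [0.6, 0.9, -0.7]
grip_width: 0.002
```

```bash
python3 st.py; python3 pic.py 5; python3 - <<'E'
from h import *
p=np.load('p.npy'); r=75
for th in(1.2,1.08,.9,.7,.5,.3,.15,0,-.05):
    al=100-r*np.cos(th)+6*np.sin(th); z=66+r*np.sin(th)+6*np.cos(th)
    print(th,strap(p,0,[al+11,0,z]).round(1),'al',round(al,1))
E
```

```text
6.75 tcp [465.6  91.  333.7] tip [466.4  92.1 160.3] reach 173.4 zax [ 0.005  0.006 -1.   ] yang 104.8 F [ 0.6  0.9 -0.7] g 0.002 j [-0.06  0.27  1.75  0.01  1.12 -1.89]
1.2 [[540.4  48.3 138.1]] al 78.4
1.08 [[548.5  50.5 135. ]] al 69.9
0.9 [[560.   53.6 128.5]] al 58.1
0.7 [[571.1  56.7 118.9]] al 46.5
0.5 [[580.3  59.2 107.2]] al 37.1
0.3 [[586.9  61.   93.9]] al 30.1
0.15 [[590.2  61.9  83.1]] al 26.7
0 [[591.9  62.3  72. ]] al 25.0
-0.05 [[592.1  62.4  68.2]] al 24.8
```

View pics/s5.png

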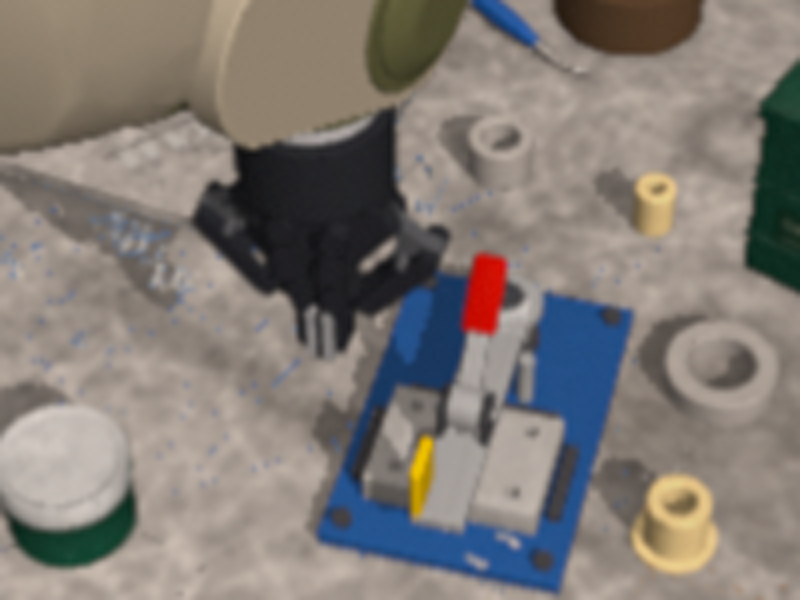

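View pics/t5.png

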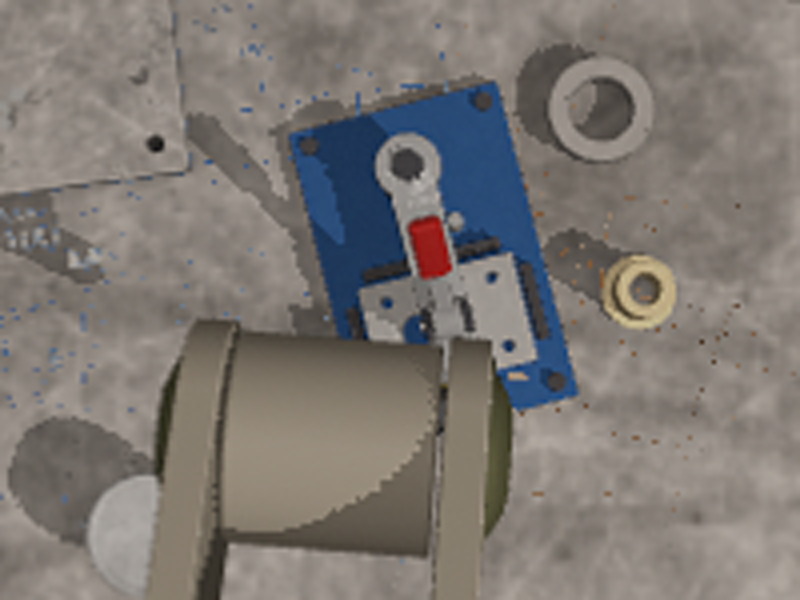

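Request:
drive_tool(rows=[[[0.2,-0.15,0.1,0,0,0],[0.45,-0.3,0.1,0,0,0],[0.66,-0.44,0.1,0,0,0],[0.66,-0.44,0.0,0,0,0],[0.66,-0.44,-0.1,0,0,0],[0.66,-0.44,-0.2,0,0,0],[0.66,-0.44,-0.2,0,0,0]]])

```text
time_s: 7.72
eef_pos: [530.9, 47.2, 310.9]
ee_rot: [0.0, -0.129, 0.992, 0.003]
force: [-0.0, 0.3, 0.2]
grip_width: -0.001
```

```bash
python3 st.py; python3 pic.py 6
```

```text
7.725 tcp [530.9  47.2 310.9] tip [530.8  48.4 137.5] reach 173.4 zax [-0.001  0.007 -1.   ] yang 104.8 F [-0.   0.3  0.2] g -0.001 j [-0.13  0.42  1.6   0.01  1.12 -1.96]
```

View pics/s6.png

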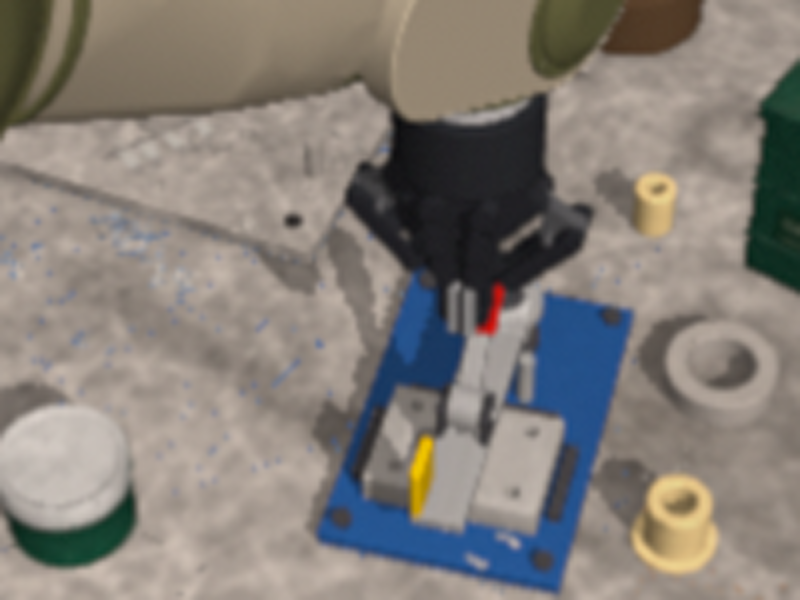

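```bash
python3 - <<'E'
from h import *
p=np.load('p.npy')
f=lambda P:((proj('scene',P)-[150,150])*4).round(0).tolist()
u=lambda r,s,h: [100-r*np.cos(1.08)+h*np.sin(1.08),s,66+r*np.sin(1.08)+h*np.cos(1.08)]
print('handle top end',f(strap(p,0,[u(88,-10,6),u(88,10,6),u(55,-10,6),u(55,10,6)])))
t=np.array([530.8,48.4,137.5]); a=np.radians(104.8); y=np.array([np.cos(a),np.sin(a),0]);x=np.array([y[1],-y[0],0])
print('tip corners',f([t+sx*11*x+sy*14.5*y for sx in(-1,1) for sy in(-1,1)]))
E
python3 - <<'E'
import cv2
a=cv2.imread('pics/s6.png')[220:370,350:550]; cv2.imwrite('pics/s6z.png',cv2.resize(a,None,fx=4,fy=4))
E
```

```text
handle top end [[503.0, 270.0], [467.0, 263.0], [496.0, 327.0], [460.0, 320.0]]
tip corners [[486.0, 345.0], [432.0, 334.0], [496.0, 314.0], [443.0, 304.0]]
```

View pics/s6z.png

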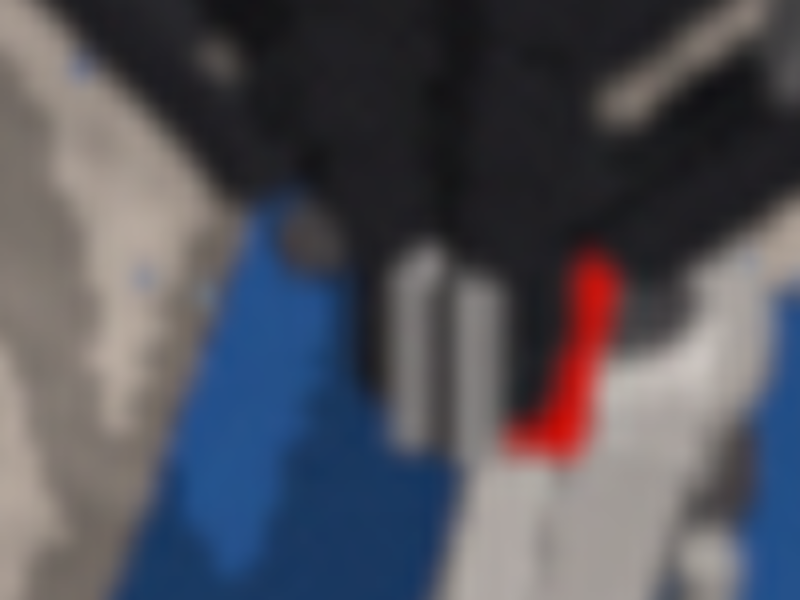

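Request:
drive_tool(rows=[[[0.02,-0.03,0,0,0,0],[0.1,-0.01,0,0,0,0],[0.18,0.01,-0.03,0,0,0],[0.24,0.03,-0.06,0,0,0],[0.29,0.04,-0.09,0,0,0],[0.29,0.04,-0.09,0,0,0]]])

```text
time_s: 8.57
eef_pos: [560.5, 51.2, 302.6]
ee_rot: [0.001, -0.129, 0.992, 0.003]
force: [-1.0, -0.6, 0.1]
grip_width: 0.001
```

```bash
python3 st.py; python3 pic.py 7
```

```text
8.575 tcp [560.5  51.2 302.6] tip [560.6  52.3 129.2] reach 173.4 zax [ 0.001  0.006 -1.   ] yang 104.8 F [-1.  -0.6  0.1] g 0.001 j [-0.12  0.49  1.52  0.01  1.13 -1.95]
```

View pics/s7.png

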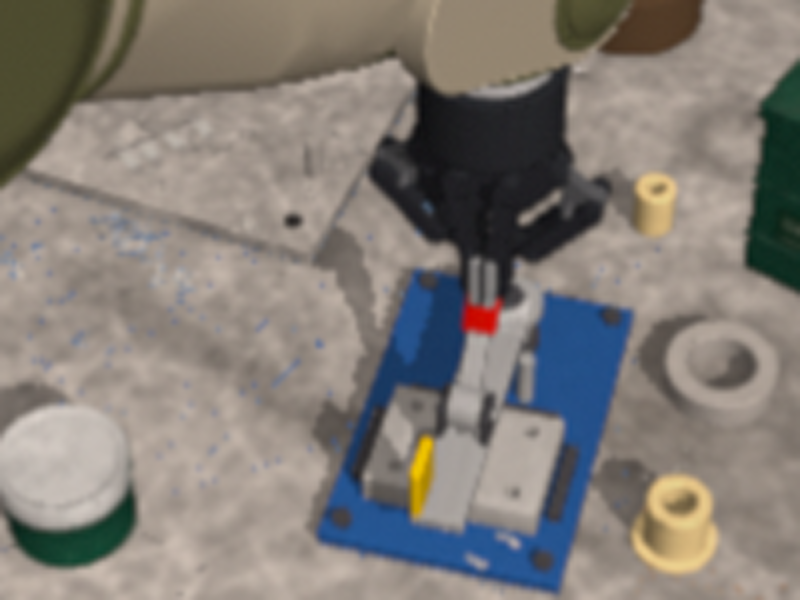

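Request:
drive_tool(rows=[[[0.05,0.02,-0.05,0,0,0],[0.1,0.03,-0.1,0,0,0],[0.15,0.04,-0.16,0,0,0],[0.2,0.06,-0.22,0,0,0],[0.24,0.07,-0.29,0,0,0],[0.26,0.07,-0.35,0,0,0],[0.26,0.07,-0.35,0,0,0]]])

```text
time_s: 9.55
eef_pos: [586.1, 58.2, 267.2]
ee_rot: [0.0, -0.129, 0.992, 0.003]
force: [-0.6, -0.9, -0.1]
grip_width: 0.0
```

```bash
python3 st.py; python3 pic.py 8
```

```text
9.55 tcp [586.1  58.2 267.2] tip [586.1  59.3  93.8] reach 173.4 zax [-0.     0.006 -1.   ] yang 104.8 F [-0.6 -0.9 -0.1] g 0.0 j [-0.1   0.59  1.46  0.01  1.09 -1.93]
```

View pics/s8.png

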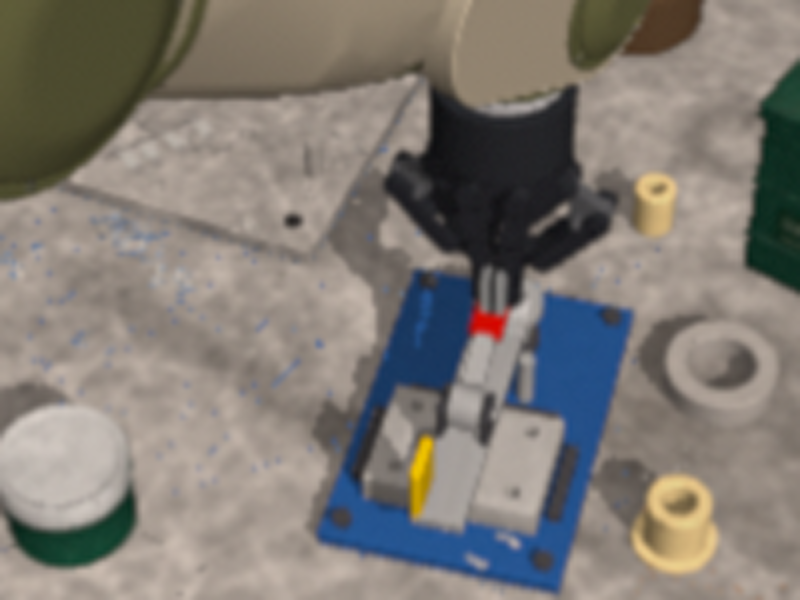

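Request:
drive_tool(rows=[[[0.03,0.01,-0.06,0,0,0],[0.04,0.02,-0.12,0,0,0],[0.05,0.02,-0.17,0,0,0],[0.05,0.02,-0.21,0,0,0],[0.05,0.02,-0.21,0,0,0]]])

```text
time_s: 10.28
eef_pos: [590.9, 60.2, 246.2]
ee_rot: [0.0, -0.129, 0.992, 0.003]
force: [-0.3, 0.0, -0.4]
grip_width: 0.002
```

Request:
drive_tool(rows=[[[0,0,-0.01,0,0,0],[0,0,-0.02,0,0,0],[0,0,-0.02,0,0,0]]])

```text
time_s: 10.65
eef_pos: [590.9, 60.3, 244.8]
ee_rot: [0.0, -0.129, 0.992, 0.003]
force: [-1.6, 0.8, 5.9]
grip_width: 0.0
```

```bash
python3 st.py; python3 pic.py 9
```

```text
10.65 tcp [590.9  60.3 244.8] tip [590.9  61.4  71.4] reach 173.4 zax [-0.     0.007 -1.   ] yang 104.8 F [-1.6  0.8  5.9] g 0.0 j [-0.1   0.62  1.46  0.01  1.05 -1.93]
```

View pics/s9.png

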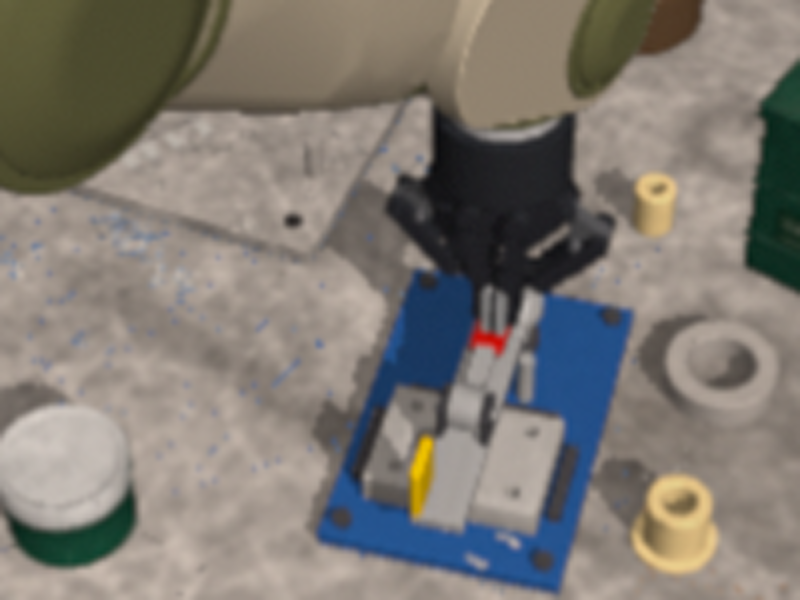

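Request:
drive_tool(rows=[[[0,0,-0.01,0,0,0],[0,0,-0.02,0,0,0],[0,0,-0.02,0,0,0]]])

```text
time_s: 11.12
eef_pos: [590.9, 60.3, 244.5]
ee_rot: [0.001, -0.129, 0.992, 0.003]
force: [-4.4, -0.1, 14.7]
grip_width: 0.001
```

Request:
drive_tool(rows=[[[0,0,-0.01,0,0,0],[0,0,-0.01,0,0,0],[0,0,-0.01,0,0,0]]])

```text
time_s: 11.5
eef_pos: [590.8, 60.3, 244.7]
ee_rot: [0.001, -0.129, 0.992, 0.003]
force: [-3.2, -0.6, 11.3]
grip_width: -0.001
```

Request:
drive_tool(rows=[[[0,0,0.1,0,0,0],[0,0,0.3,0,0,0],[0,0,0.7,0,0,0],[0,0,1.0,0,0,0],[0,0,1.0,0,0,0]]])

```text
time_s: 12.12
eef_pos: [590.9, 60.4, 347.1]
ee_rot: [0.003, -0.129, 0.992, 0.003]
force: [-0.4, 0.2, -0.5]
grip_width: 0.001
```

Request:
drive_tool(rows=[[[-0.1,0.3,0.3,0,0,0],[-0.2,0.6,0.6,0,0,0],[-0.3,1.0,0.8,0,0,0],[-0.3,1.0,0.8,0,0,0]]])

```text
time_s: 12.62
eef_pos: [560.1, 162.4, 427.7]
ee_rot: [0.003, -0.131, 0.991, 0.003]
force: [0.4, 0.1, -0.6]
grip_width: 0.001
```

Request:
drive_tool(rows=[[[-0.3,0.3,0,0,0,0],[-0.6,0.6,0,0,0,0],[-1.0,1.0,0,0,0,0],[-1.0,1.0,0,0,0,0]]])

```text
time_s: 13.12
eef_pos: [458.4, 263.8, 426.6]
ee_rot: [0.002, -0.132, 0.991, 0.003]
force: [1.1, 0.1, 0.3]
grip_width: -0.001
```

```bash
python3 st.py; python3 pic.py 10
```

```text
13.125 tcp [458.4 263.8 426.6] tip [459.  264.8 253.2] reach 173.4 zax [ 0.003  0.006 -1.   ] yang 105.2 F [1.1 0.1 0.3] g -0.001 j [ 0.3   0.31  1.45  0.    1.38 -1.54]
```

View pics/s10.png

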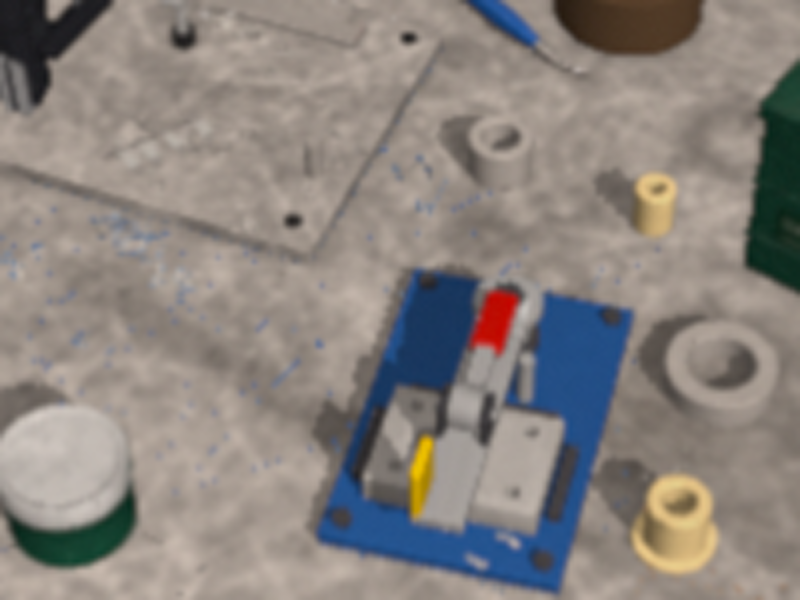

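View pics/t10.png

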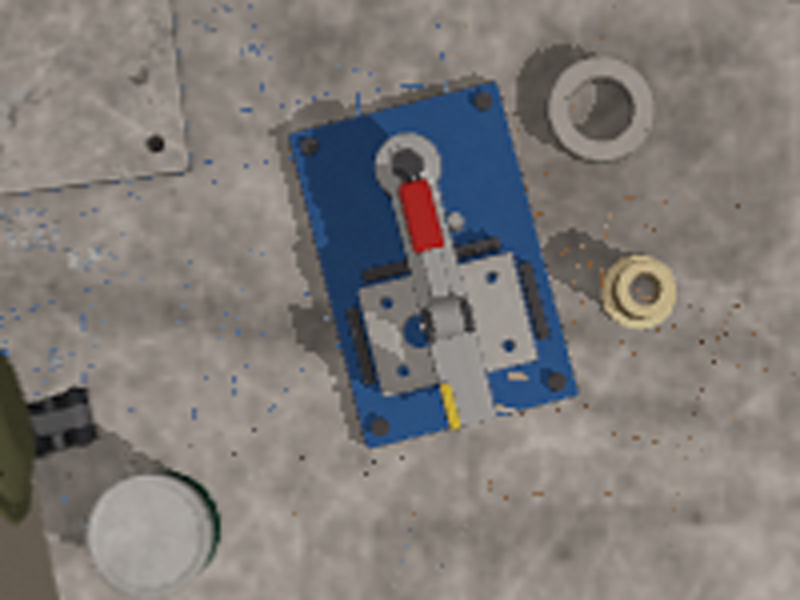

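```bash
python3 - <<'E'
from h import *
p=np.load('p.npy')
for n,o,k in(('top',[180,150],'t'),('scene',[150,150],'s')):
    im=cv2.imread(f'pics/{k}10.png')
    for a,col in((0,(0,255,0)),):
      for P in([[165,-15,50],[165,15,50],[0,15,50],[0,-15,50]],[[12,-10,72],[12,10,72],[60,10,72],[60,-10,72]]):
        q=((proj(n,strap(p,a,P))-o+.5)*4).astype(int); cv2.polylines(im,[q],True,col,1)
    cv2.imwrite(f'pics/chk_{k}.png',im[80:480,250:650])
E
```

```text
(no output)
```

View pics/chk_t.png

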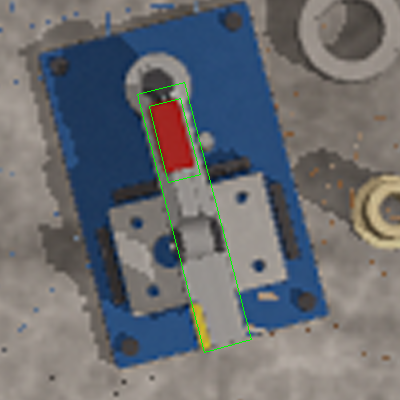

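View pics/chk_s.png

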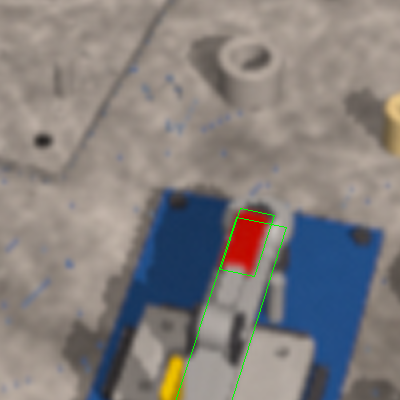

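```bash
python3 -c "
from rig import ctrl
print(ctrl.finish_job())"
```

```text
the job is handed in; nothing more can be done
None
```

The block is clamped and the job is handed in, at about 13 s of robot time.

- **Strap:** I pushed it round by the yellow tab with the closed fingers. It met its stop where the camera fit predicted, with the force rising to about 18 N and almost no further movement.
- **Lever:** Only then did I press the red lever down. The fingertip stopped at a height of about 71 mm, against 72 mm given for fully down. Force rose from 6 to 15 N without further travel, so I took that as the stop. I then moved the hand clear.

**Last checks:** The final pictures show the strap over the block and the lever level, matching the closed and down positions to within about 2–3 mm, roughly the camera calibration error. The block, bush, ring gauge and tin look unmoved against the first pictures. I judged that by eye and did not re-measure them. No check failed. I could not measure the pad force on the block directly; I inferred it from the lever being at its stop.

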